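# Key the mount disc into the lens cradle

### The job

With a fingertip, push the black mount disc round by its peg until the notch in its rim is over the cradle's key, then press the middle of the disc straight down until it is fully seated, flat on the cradle, and take the hand away. The disc is never to be lifted out of the cradle, and the filter, the lens spanner and the camera bumper lying around it are to be left where they are.

Things in the scene. Friction and masses are not known exactly. Their poses are not given: they have to be found in the camera images.
- cradle: Round aluminium cradle fixed to the bench: drum 120 mm across, its flat top (the seat) 30 mm above the bench. Origin: on the drum's axis at bench level; z up; x points from the axis to the key. A steel hold-down clamp stands on its foot at -x, 75 to 145 mm from the axis, up to 46 mm high; low cheeks at y = +-60 mm stay below the seat.
- key (a point): Where the notch must come: top of the key's nose, 50 mm from the drum's axis along the cradle's +x, 37 mm above the bench. The nose is 10 mm wide and reaches in to 45 mm from the axis, under the raised disc's rim; its post, 22 mm wide, 46 mm high, stands 58 to 70 mm from the axis, seen just outside the rim.
- disc: Loose black disc, 110 mm across, 10 mm thick, 0.35 kg, with a stub shaft below in the cradle's bore (1 mm play), free to turn either way without end. Origin: centre of the plate's underside; z up; x points to the notch. At the start the underside is level, 40 mm above the bench, and the notch 40 to 180 degrees from the key, to either side. Seated, the underside is 30 mm above the bench.
- disc_top (a point): Centre of the disc's flat top, where it is pressed (marked by a thin steel roundel): 50 mm above the bench at the start, 40 mm when seated. Below it a hidden collar, 62 mm across, carries the disc; it ignores light touches, but pressed with about 6 N it slides down with the disc and stays down. If the notch is not over the key, the rim meets the key's nose after 3 mm and cannot seat.
- notch (a point): Centre of the notch in the disc's rim, at the level of the disc's top, 50 mm from its axis. The notch is 16 mm wide along the rim, open outward, 12 mm deep: 3 mm play at each side of the key (about 3.5 degrees).
- peg_top (a point): Middle of the top of the steel finger peg that stands on the disc, opposite the notch: 12 mm in diameter, 16 mm high above the disc's flat top, 42 mm from the disc's axis. Pushed sideways along its circle it turns the disc with 1 to 3 N; the disc stops where it is left.
- polarizer: Bystander: round glass filter in a dark ring, 67 mm across, 7 mm high. Origin: centre of its underside.
- spanner: Bystander: stainless lens spanner, a flat bar 150 mm long with two cross jaws, 14 mm high. Origin: centre of its underside; x along the bar.
- bumper: Bystander: blue silicone camera bumper, an open shell 70 x 120 x 26 mm. Origin: centre of its underside.
Things that resemble listed ones, but are neither listed nor needed, are in the scene too. Of the things that look like the disc, the largest one is meant.

How it is judged:
On the way, in this order (a step that is already met when the one before it is completed fails the run):
1. the notch has been turned over the key while the disc is still raised (horizontal distance between notch and key below 0.005 m and z of disc in the frame of cradle above 0.0345 m), for 0.1 s.
2. the disc has been pressed down onto its seat over the key (horizontal distance between notch and key below 0.005 m and z of disc in the frame of cradle below 0.0318 m), for 0.1 s.
At the end, for the whole second after the job is handed in: The notch is within 5 mm of the key, the disc's underside is within 1.8 mm of the seat, the disc is level within 0.03 rad and at rest, and filter, spanner and bumper are within 20 mm of where they began (all of step 2 and angle between disc's own z axis and vertical below 0.03 rad and linear speed of disc below 0.01 m/s and distance of each of polarizer, spanner, bumper from where it was at the start of the episode below 0.02 m); the robot touches nothing.
It fails at once if the disc is lifted more than 8 mm above where it started (z of disc in the frame of cradle above 0.048 m).
It fails at once if the filter, spanner or bumper is pushed away or lifted (distance of any of polarizer, spanner, bumper from where it was at the start of the episode above 0.02 m).
It also fails if it takes over 51 s, if anything falls off the work surface, if the arm or the gripper's body presses on something with over 40 N, if the wrist force passes 120 N, or if a joint passes its speed limit or range.

### The arm

A 6-joint arm with a two-finger parallel gripper is mounted at the origin on the work surface. World frame = base frame: x ahead of the robot, y to its left, z up, the work surface at z = 0. Lengths are in m, angles in rad, forces in N, time in s.
With the tool pointing down it reaches from about 0.275 to 0.825 m from the base axis. Payload 4.9 kg.
Tool frame: the origin (TCP) lies midway between the tips of the shut fingers; the grasp point (between the pads) lies 19 mm behind it; z points along the fingers, y is the direction in which the jaws open and shut (so a half turn about z gives the same grasp; the last joint's range is limited). The gripper opens to 85 mm and grips with 20 to 120 N. Pads are 22 mm wide; open, the fingers measure 114 mm over their backs; the gripper's body (76 mm by 85 mm) begins 54 mm behind the grasp point. The pads swing forward as they close: fully open they stand 13 mm farther back than shut.
Start: joints at [-0.134, 0.326, -0.193, 1.052, 0, 1.437], TCP at [0.55, 0, 0.231] pointing down, gripper open.
Joint ranges: [-2.65, 2.65], [-0.97, 1.79], [-1.3, 1.35], [-1.93, 2.1], [-1.47, 1.37], [-3.14, 3.14]. Speed limits (rad/s): [2.57, 2.57, 3.14, 3.14, 3.14, 3.14].

### API

Orientations are given as [roll, pitch, yaw] about the fixed x, y, z axes, in that order (R = Rz(yaw) Ry(pitch) Rx(roll)).
In Python, from cell import get_state, capture, calibration, job_done gives the robot as it stands.
- The arm moves only by the shell command python3 -m inch 'ROWS' [OPENING]. ROWS is JSON, one flat list of numbers, 4 for each row, row after row: the shift along the tool's x, y, z in m, then the turn about the tool's z in degrees. A call has 1 to 10 rows; each row is the pose to reach, as a shift and turn from the pose measured when the call began, along the tool's axes at that moment; what a row does not reach only later rows make up. A row lasts 1/12 s, in which the tool goes at most 41.7 mm and 7.16 degrees, less where a joint would pass 70% of its speed; a pose out of reach is approached as far as the arm can. A call with a gripper value outside its range is refused whole. OPENING is the opening, from 0 (shut) to 1 (fully open), set as the call begins (- or left out, the last holds). The fingers move at their own pace and stop on an object; the grip force is fixed at half the most. Time passes only in rows, so rows that repeat a pose let the fingers close. It gives the time, the measured TCP pose, the force and the opening at its end, in the units of the state.
- get_state(): the state, without advancing time (a new reading comes with each control period).
- capture(name): name is "scene" or "side" or "wrist"; returns (picture, depth): 480x640x3 uint8, blue, green, red; 480x640 float32, m along the optical axis (not along the pixel's ray), 0 where there is no reading.
- calibration(name): a dict with "camera_matrix" (3x3 intrinsics, pixels), "rvec" (rotation vector, rad) and "tvec" (3), from world to camera coordinates, as OpenCV has them. Camera axes: x right, y down, z forward; pixel columns grow to the right and rows downward; lengths in m; the calibration is good to about 2 mm. A picture is of the moment at which its call begins: read the wrist's pose just before it. calibration takes no time and is no camera call; for the wrist camera it gives the pose at the moment of the call.
- job_done(): hands the job in, once; it reports no verdict.
The state is a dict: "time_s": time; "q": joint angles; "joint_vel": joint speeds; "effort": joint torques, N m; "tool_pos": TCP position; "orientation": TCP orientation; "contact_force": force on the tool from outside, world axes, zero at the start; "moment": the same for the moment, N m; "finger_gap": opening from 0.0 (shut) to 1.0 (fully open).
Only numpy, scipy, OpenCV 4.12 (cv2) and the standard library are available. Lean on these libraries where they do the work, as an engineer would, in place of code of your own. Each camera call takes 0.05 s, during which the arm holds its last target.

## Working session

There is one attempt and no reset: what is moved stays moved. The work goes in short steps, Python scripts to look and compute and a shell command to move; the robot and the scene stay as the last step left them, time stands still between calls to the robot, and variables do not carry over. Pictures are saved under pics/ and viewed, and the job is handed in when it is done.

```bash
ls; mkdir -p pics; python3 - <<'E'
from cell import *
import cv2,numpy as np
s=get_state();print({k:np.round(v,3) for k,v in s.items()})
for n in("scene","side"):
    c=calibration(n);print(n,c['camera_matrix'],c['rvec'],c['tvec'])
    p,d=capture(n);cv2.imwrite(f'pics/{n}0.png',p);np.save(f'pics/{n}0_d.npy',d)
E
```

```text
pics
{'time_s': np.float64(0.0), 'q': array([-0.134,  0.327, -0.194,  1.052, -0.   ,  1.437]), 'joint_vel': array([-0.   ,  0.001, -0.   ,  0.001,  0.001, -0.001]), 'effort': array([-1.0000e-03, -4.4340e+01,  2.6244e+01,  1.6000e-02, -0.0000e+00,
       -0.0000e+00]), 'tool_pos': array([0.549, 0.   , 0.23 ]), 'orientation': array([-3.14 , -0.   ,  1.571]), 'contact_force': array([-0.461,  0.544,  0.476]), 'moment': array([ 0.012, -0.038, -0.037]), 'finger_gap': np.float64(1.0)}
scene [[441.49311881   0.         316.97254787]
 [  0.         441.49311881 239.87570278]
 [  0.           0.           1.        ]] [ 1.35147283  1.99578117 -1.0458201 ] [ 0.15398734 -0.24416593  1.18573314]
side [[523.41758422   0.         324.89298393]
 [  0.         523.41758422 227.16997551]
 [  0.           0.           1.        ]] [ 2.03688506 -0.44845676  0.28845626] [-0.48607011  0.19962014  0.61146711]
```

View pics/scene0.png

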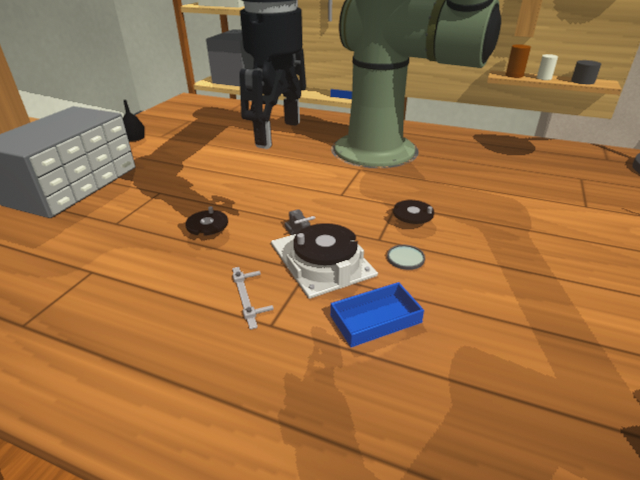

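View pics/side0.png

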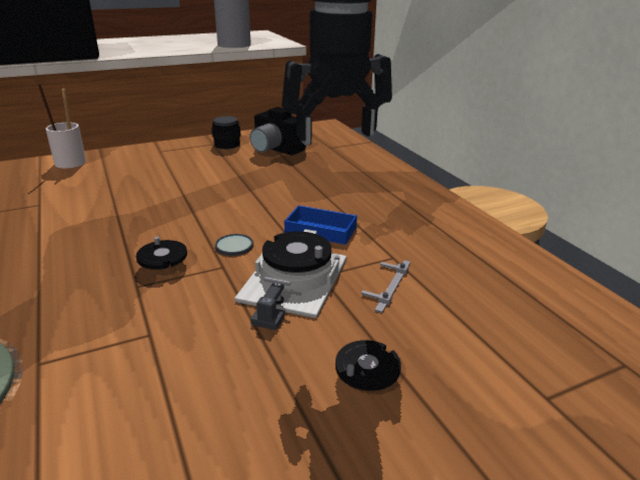

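Candidates for the disc: scene (325,243), which sits in the cradle and is the largest; a smaller one at (207,222) and another at (413,211), both on the bench. In the side view these are (297,250), (367,365) and (162,254). I choose the one in the cradle and check it in a close crop.

```bash
cat > h.py <<'E'
from cell import *
import cv2,numpy as np
def ray(c,uv,z):
    K=np.array(c['camera_matrix']);R=cv2.Rodrigues(np.array(c['rvec']))[0];t=np.array(c['tvec']).ravel()
    o=-R.T@t;d=R.T@np.linalg.inv(K)@np.array([uv[0],uv[1],1.])
    return o+d*(z-o[2])/d[2]
def proj(c,P):
    return cv2.projectPoints(np.array(P,float).reshape(-1,1,3),np.array(c['rvec'],float),np.array(c['tvec'],float),np.array(c['camera_matrix']),None)[0].reshape(-1,2)
E
python3 - <<'E'
from h import *
a=cv2.imread('pics/scene0.png')[205:305,260:390];b=cv2.imread('pics/side0.png')[215:335,230:360]
a=cv2.resize(a,None,fx=6,fy=6,interpolation=2)[:600];b=cv2.resize(b,None,fx=5,fy=5,interpolation=2)
cv2.imwrite('pics/ca.png',a);cv2.imwrite('pics/cb.png',b)
E
```

```text
(no output)
```

View pics/ca.png

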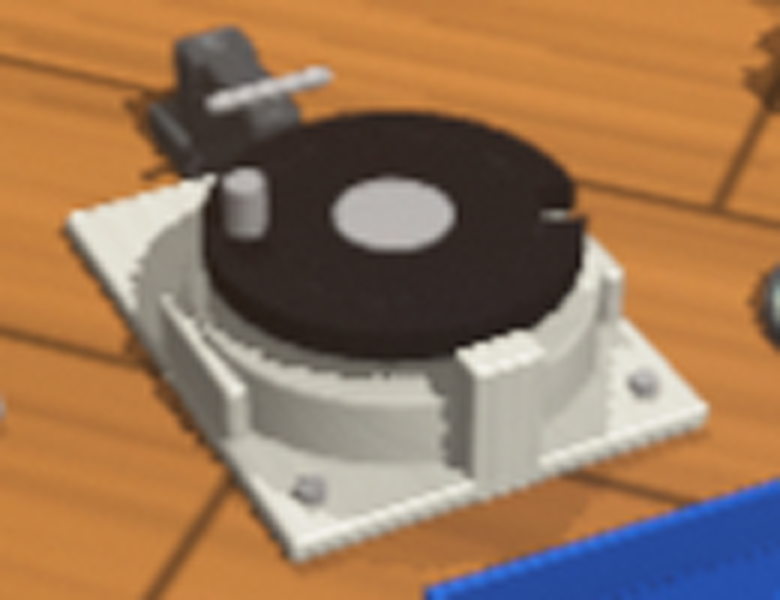

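View pics/cb.png

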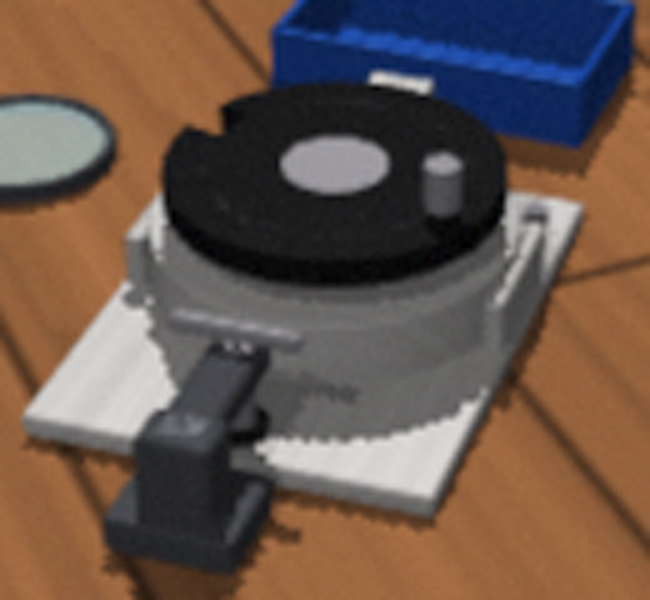

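The crop confirms it: roundel at scene (325,241), peg top at (300,235), notch at (354,241), and the key post below at (343,264). The decoys are clearly smaller.

```bash
python3 - <<'E'
from h import *
S=calibration('scene');D=calibration('side')
def pr(n,c,u,z):
    p=ray(c,u,z);print(n,np.round(p*1000,1));return p
f=lambda x,y:(x/6+260-.4,y/6+205-.4); g=lambda x,y:(x/5+230-.4,y/5+215-.4)
for nm,c,h,ro,pt,no in(("scene",S,f,(393,214),(243,178),(572,214)),("side",D,g,(335,165),(443,163),(203,126))):
    a=pr(nm+' top',c,h(*ro),.05);b=pr(nm+' peg',c,h(*pt),.066);e=pr(nm+' notch',c,h(*no),.05)
    for w in(b,e): print(np.hypot(*(w-a)[:2]),np.degrees(np.arctan2(*(w-a)[1::-1])))
k=pr('key post scene',S,f(500,352),.046); 
for q in((468,352),(545,345),(470,375),(535,335),(515,332)): pr('kc',S,f(*q),.046)
# plate corners at z~0? thickness guess 5mm
for q in((70,215),(297,550),(705,408)): pr('plate',S,f(*q),.006)
for q in((25,415),(437,505),(583,203)): pr('plate side',D,g(*q),.006)
pr('clamp bar',S,f(270,90),.046);pr('clamp side',D,g(237,328),.046)
for n,u,z in(("pol",(406,257),.007),("bump",(377,315),.02),("spA",(238,273),.014),("spB",(250,318),.014)):pr(n,S,u,z)
E
```

```text
scene top [511.8  56.8  50. ]
scene peg [532.   19.7  66. ]
scene notch [493.4 104.1  50. ]
0.042209812824083426 -61.49437749386178
0.050751562320766254 111.30333056528065
side top [513.8  55.   50. ]
side peg [534.3  18.1  66. ]
side notch [484.2  94.8  50. ]
0.04210439199861138 -60.94253274445319
0.04964281028395246 126.63449155972214
key post scene [555.8 104.5  46. ]
kc [558.9  96.5  46. ]
kc [548.5 114.7  46. ]
kc [567.9 100.4  46. ]
kc [545.4 110.8  46. ]
kc [546.1 105.3  46. ]
plate [490.7 -59.8   6. ]
plate [607.1  66.5   6. ]
plate [510.3 150.9   6. ]
plate side [401.   26.2   6. ]
plate side [495.6 -63.2   6. ]
plate side [609.3  65.3   6. ]
clamp bar [458.5  -4.4  46. ]
clamp side [455.3 -11.6  46. ]
pol [450.8 186.9   7. ]
bump [621.9 181.2  20. ]
spA [605.9 -63.   14. ]
spB [690.7   7.2  14. ]
```

Disc centre about (513,56), peg at about −61.2°, key direction about 48.5°. So the notch is at about 119° and the disc must turn about 70° clockwise seen from above. I'll shut the fingers and turn the tool high up so that tool +x is the pushing direction.

```bash
python3 -m inch '[0.003,0.001,0,-7, 0.007,0.002,0,-14, 0.012,0.003,0,-21, 0.017,0.004,0,-28, 0.022,0.005,0,-35, 0.025,0.006,0,-42, 0.028,0.007,0,-49, 0.03,0.008,0,-56, 0.032,0.009,0,-63, 0.033,0.01,0,-70]' 0
python3 -m inch '[0,0,0.01,-7, 0,0,0.03,-14, 0,0,0.05,-21, 0,0,0.07,-28, 0,0,0.085,-35, 0,0,0.095,-42, 0,0,0.1,-48.5, 0,0,0.1,-48.5, 0,0,0.1,-48.5]'
python3 - <<'E'
from h import *
s=get_state();print(s['tool_pos'],np.degrees(s['orientation']),s['contact_force'],s['finger_gap'],s['time_s'])
p,d=capture('wrist');cv2.imwrite('pics/w1.png',p)
p,d=capture('side');cv2.imwrite('pics/s1.png',p)
E
```

```text
time_s: 0.93
tool_pos: [0.5591, 0.0334, 0.2301]
orientation: [-3.141, -0.003, 2.799]
contact_force: [0.2, 0.5, 0.3]
finger_gap: -0.005
time_s: 1.68
tool_pos: [0.5584, 0.0334, 0.1296]
orientation: [3.139, -0.003, -2.641]
contact_force: [0.1, -0.1, 0.1]
finger_gap: 0.003
[0.55840744 0.03341326 0.12961243] [ 179.8693234    -0.18793426 -151.30434209] [ 0.08512517 -0.1255416   0.07000716] 0.002609758968217027 1.6833
```

View pics/w1.png

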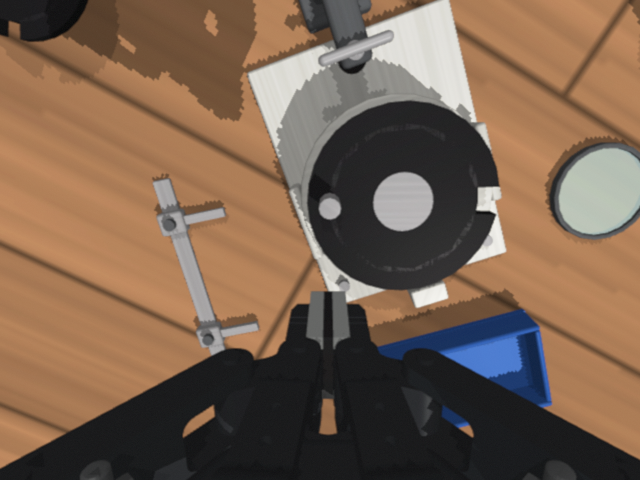

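View pics/s1.png

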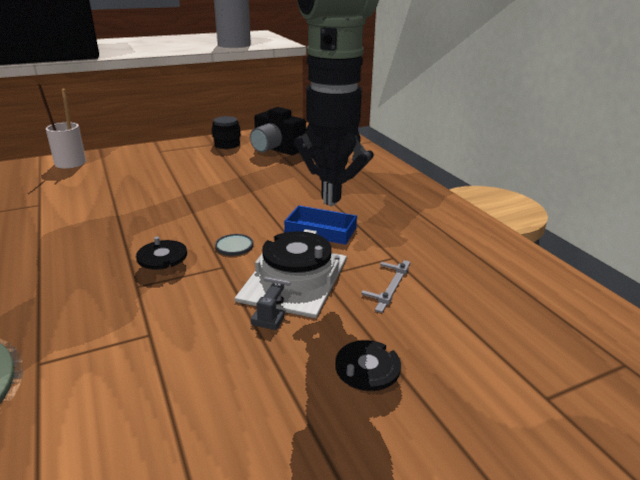

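The wrist view shows the roundel at (403,201), the peg top at (329,206), the notch at (487,200), the key post at (430,297) and the clamp at (350,40). I'll measure from it.

```bash
python3 - <<'E'
from h import *
c=calibration('wrist');p=cv2.imread('pics/w1.png')
g=cv2.cvtColor(p,6)
m=(g>120).astype(np.uint8);n,l,st,ce=cv2.connectedComponentsWithStats(m)
i=l[201,403];u=ce[i];print(u,st[i])
a=ray(c,u,.05);
i=l[204,329];print(ce[i],st[i])
def f(n,u,z):
    e=ray(c,u,z);print(n,np.round(e*1e3,1),np.hypot(*(e-a)[:2]),np.degrees(np.arctan2(*(e-a)[1::-1])))
print(a)
f('peg',(329,206),.066);f('notch',(487,200),.05);f('post',(430,296),.046);f('clampbar',(355,48),.046)
for q in((250,73),(447,0),(504,249)):f('pl',q,.006)
cv2.imwrite('pics/w1c.png',cv2.resize(p[80:320,250:530],None,fx=2.5,fy=2.5,interpolation=2))
E
```

```text
[402.8401893  201.17073171] [ 373  172   60   59 2747]
[329.45125348 208.13370474] [319 198  22  21 359]
[0.51337737 0.05717362 0.05      ]
peg [533.2  19.7  66. ] 0.0423404748045839 -62.127622216247936
notch [489.7  99.1  50. ] 0.04812054577145535 119.49777460216383
post [556.9 105.1  46. ] 0.06471310686013446 47.75229872181512
clampbar [456.5  -6.7  46. ] 0.08553727075920046 -131.6767859785623
pl [493.7 -58.    6. ] 0.11686862299313687 -99.71394930444032
pl [400.7  27.6   6. ] 0.11649198886449803 -165.3178600487737
pl [511.9 150.3   6. ] 0.09313381763571921 90.92801670703467
```

View pics/w1c.png

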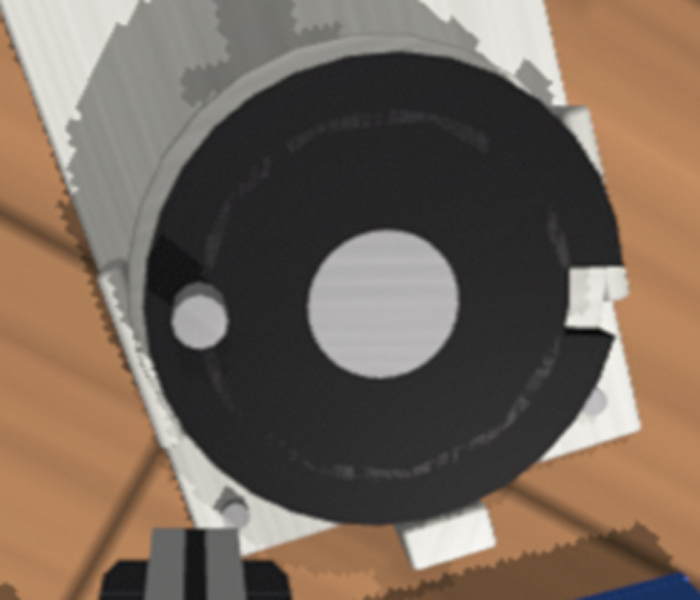

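```bash
python3 -m inch '[0,0,0.02,0, 0,0,0.04,0, 0,0,0.055,0, 0,0,0.065,0, 0,0,0.073,0, 0,0,0.073,0]'
cat > arc.py <<'E'
from h import *
import sys
C=np.array([.5133,.0566]);off=float(sys.argv[1]);ths=[float(x) for x in sys.argv[2:]]
s=get_state();p=s['tool_pos'][:2];y=s['orientation'][2]
X=np.array([np.cos(y),np.sin(y)]);Y=np.array([np.sin(y),-np.cos(y)])
print('z',s['tool_pos'][2],np.degrees(y),'F',np.round(s['contact_force'],2),s['time_s'])
for t in ths:
    r=np.radians(t);P=C+.042*np.array([np.cos(r),np.sin(r)])+off*np.array([-np.sin(r),np.cos(r)])
    turn=(np.degrees(y)-(t-90)+180)%360-180
    print(t,np.round([(P-p)@X,(P-p)@Y],4),round(turn,1))
E
python3 arc.py .017 -61.8 -67 -72 -77 -82 -87 -92 -97
```

```text
time_s: 2.28
tool_pos: [0.5583, 0.0334, 0.0564]
orientation: [3.139, -0.003, -2.641]
contact_force: [-0.1, 0.4, -0.2]
finger_gap: -0.001
z 0.05642725594721612 -151.3083304193624 F [-0.11  0.36 -0.23] 2.2833
-61.8 [ 0.0117 -0.0002] 0.5
-67.0 [ 0.0156 -0.0015] 5.7
-72.0 [ 0.0195 -0.0025] 10.7
-77.0 [ 0.0234 -0.0031] 15.7
-82.0 [ 0.0273 -0.0033] 20.7
-87.0 [ 0.0313 -0.0033] 25.7
-92.0 [ 0.0352 -0.0028] 30.7
-97.0 [ 0.0391 -0.0021] 35.7
```

```bash
python3 -m inch '[0.006,0,0,0.5, 0.0117,0,0,0.5, 0.0156,-0.0015,0,5.7, 0.0195,-0.0025,0,10.7, 0.0234,-0.003,0,15.7, 0.0273,-0.0033,0,20.7, 0.0313,-0.0033,0,25.7, 0.0352,-0.0028,0,30.7]'
python3 arc.py .017 -92 -97 -102 -107 -112 -117 -120
python3 - <<'E'
from h import *
p,d=capture('wrist');cv2.imwrite('pics/w2.png',p)
E
```

```text
time_s: 2.95
tool_pos: [0.5299, 0.0132, 0.0579]
orientation: [-3.141, -0.0, 3.101]
contact_force: [1.3, -0.2, -0.0]
finger_gap: 0.003
z 0.05789612365665879 177.70074742927847 F [ 1.3  -0.23 -0.01] 2.95
-92.0 [0.0011 0.0008] -0.3
-97.0 [ 0.0048 -0.0006] 4.7
-102.0 [ 0.0087 -0.0016] 9.7
-107.0 [ 0.0126 -0.0022] 14.7
-112.0 [ 0.0165 -0.0026] 19.7
-117.0 [ 0.0204 -0.0026] 24.7
-120.0 [ 0.0228 -0.0024] 27.7
```

View pics/w2.png

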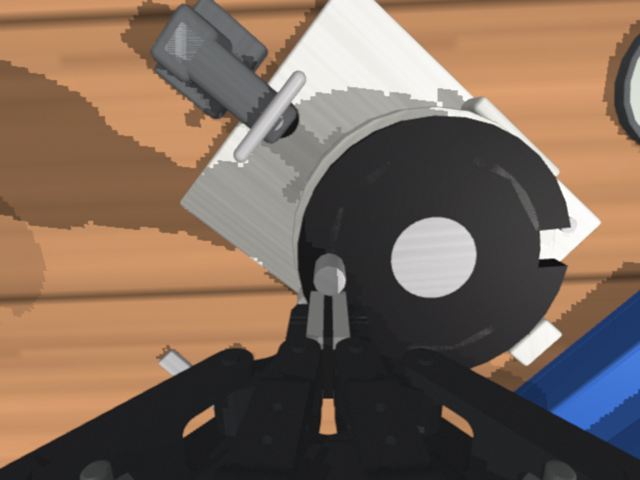

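The finger pushes the peg at (330,270). The notch is now at (553,248), moving towards the key post at (537,342). Continuing.

```bash
python3 -m inch '[0.0048,-0.0006,0.001,4.7, 0.0087,-0.0016,0.001,9.7, 0.0126,-0.0022,0.001,14.7, 0.0165,-0.0026,0.001,19.7, 0.0204,-0.0026,0.001,24.7, 0.0228,-0.0024,0.001,27.7, 0.0228,-0.0024,0.001,27.7]'
python3 arc.py .017 -120 -122 -124 -126 -128 -130 -132
python3 - <<'E'
from h import *
p,d=capture('wrist');cv2.imwrite('pics/w3.png',p)
np.save('w3.npy',np.array(calibration('wrist'),dtype=object),allow_pickle=True)
E
```

```text
time_s: 3.58
tool_pos: [0.506, 0.0114, 0.0576]
orientation: [-3.14, 0.0, 2.616]
contact_force: [0.6, -0.0, 0.8]
finger_gap: 0.0
z 0.0576398477680641 149.86044064920574 F [ 0.59 -0.03  0.75] 3.5833
-120.0 [-0.0007  0.0008] -0.1
-122.0 [0.0008 0.0002] 1.9
-124.0 [ 0.0023 -0.0003] 3.9
-126.0 [ 0.0038 -0.0007] 5.9
-128.0 [ 0.0053 -0.0012] 7.9
-130.0 [ 0.0068 -0.0015] 9.9
-132.0 [ 0.0084 -0.0018] 11.9
```

View pics/w3.png

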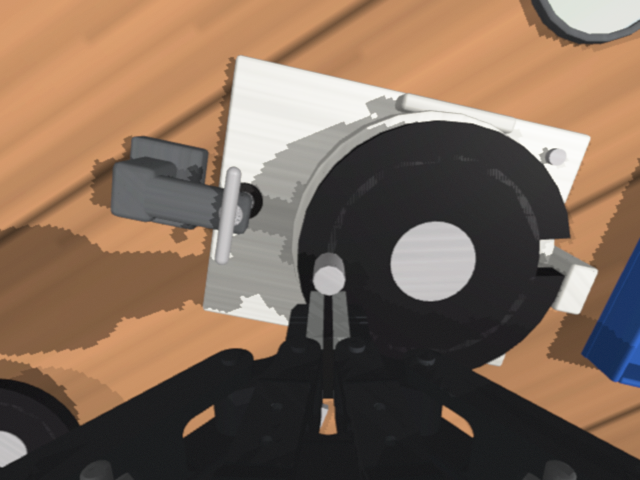

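```bash
python3 - <<'E'
from h import *
p=cv2.imread('pics/w3.png');cv2.imwrite('pics/w3c.png',cv2.resize(p[210:330,500:620],None,fx=5,fy=5,interpolation=2))
E
```

```text
(no output)
```

View pics/w3c.png

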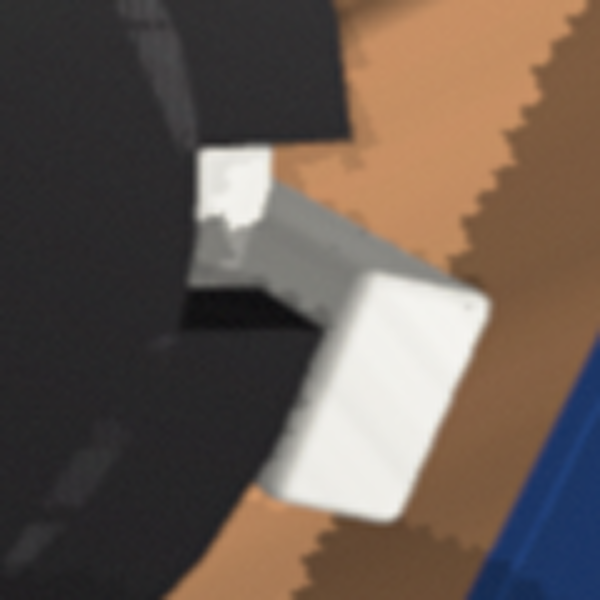

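The notch's top corners are at about (570,238), (539,239), (536,276) and (564,276), and the post top is at about (577,289).

```bash
cat > ang.py <<'E'
from h import *
def run(img,c,notch,post,x0,y0,s,ro):
    p=cv2.imread(img);m=(cv2.cvtColor(p,6)>130).astype(np.uint8);n,l,st,ce=cv2.connectedComponentsWithStats(m)
    i=l[ro[1],ro[0]];a=ray(c,ce[i],.05);print('roundel',ce[i],st[i],a)
    A=lambda v:np.degrees(np.arctan2(v[1],v[0]))
    f=lambda q,z:ray(c,((q[0]+.5)/s-.5+x0,(q[1]+.5)/s-.5+y0),z)-a
    N=[f(q,.05) for q in notch];n=sum(N)/4;P=[f(q,.046) for q in post];k=sum(P)/4
    print('notch',A(n),np.hypot(*n[:2]),'mid of inner',A(N[1]+N[2]),'mid outer',A(N[0]+N[3]),'width',np.linalg.norm(N[1]-N[2]))
    print('post',A(k),np.hypot(*k[:2]), 'side edges dir',A(P[1]-P[0]),A(P[2]-P[3]))
E
python3 - <<'E'
from ang import *
run('pics/w3.png',calibration('wrist'),[(350,138),(197,145),(182,330),(322,328)],[(375,272),(488,300),(395,522),(280,492)],500,210,5,(433,260))
E
```

```text
roundel [432.70494297 260.8743346 ] [ 391  222   85   79 5260] [0.51090526 0.05755    0.05      ]
notch 61.96061898497778 0.04776903580582801 mid of inner 61.984903695797705 mid outer 61.94162528478528 width 0.015776224344870478
post 47.17371976343352 0.06435334215478344 side edges dir 45.791088227258065 44.579909336549626
```

About 14.5° to go; I'll do 12° first.

```bash
python3 -m inch '[0.0015,0,0,1.9, 0.003,-0.0005,0,3.9, 0.0045,-0.001,0,5.9, 0.006,-0.0014,0,7.9, 0.0076,-0.0016,0,9.9, 0.009,-0.0018,0,11.9, 0.009,-0.0018,0,11.9]'
python3 - <<'E'
from h import *
p,d=capture('wrist');cv2.imwrite('pics/w4.png',p)
cv2.imwrite('pics/w4c.png',cv2.resize(p[210:330,500:620],None,fx=5,fy=5,interpolation=2))
E
```

```text
time_s: 4.22
tool_pos: [0.4975, 0.0141, 0.0579]
orientation: [-3.14, 0.001, 2.411]
contact_force: [0.8, -1.0, -0.4]
finger_gap: -0.0
```

View pics/w4c.png

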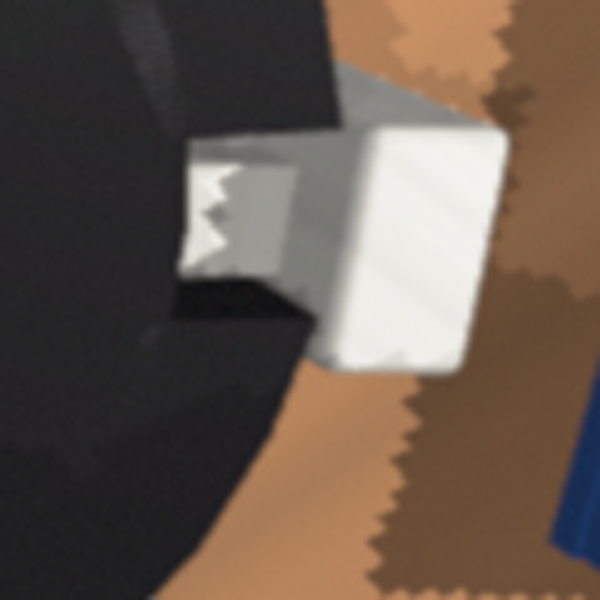

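View pics/w4.png

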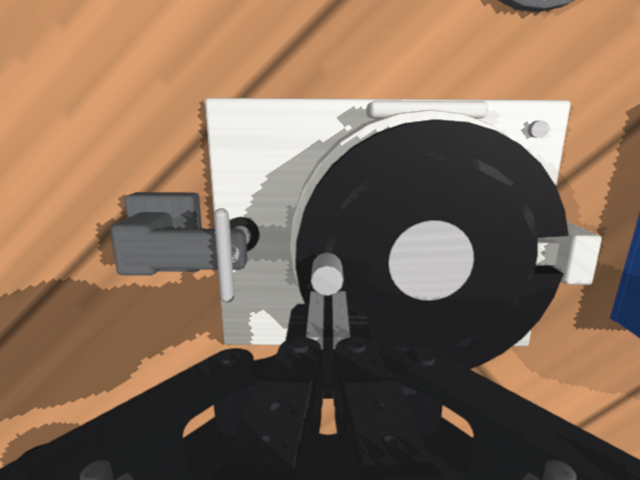

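```bash
python3 - <<'E'
from ang import *
run('pics/w4.png',calibration('wrist'),[(342,127),(187,137),(172,322),(315,318)],[(372,126),(508,128),(463,373),(332,370)],500,210,5,(433,260))
E
python3 arc.py .017 -130 -132 -134 -136 -138
```

```text
roundel [430.82547529 259.97737643] [ 389  221   85   79 5260] [0.51104756 0.05790928 0.05      ]
notch 50.672661015581454 0.04782785811490525 mid of inner 50.62549142464933 mid outer 50.70942444767108 width 0.015770920876615146
post 46.89124987267931 0.06412676563269346 side edges dir 47.28985336109301 46.75691147884919
z 0.057861137931701154 138.18322460099068 F [ 0.49 -0.49  0.64] 4.2667
-130.0 [-0.0017  0.0007] -1.8
-132.0 [-0.0002  0.0001] 0.2
-134.0 [ 0.0013 -0.0005] 2.2
-136.0 [ 0.0028 -0.001 ] 4.2
-138.0 [ 0.0043 -0.0015] 6.2
```

```bash
python3 -m inch '[0.0013,-0.0004,0,1.7, 0.0026,-0.0007,0,3.4, 0.0026,-0.0007,0,3.4, 0.0026,-0.0007,0,3.4]'
python3 - <<'E'
from h import *
p,d=capture('wrist');cv2.imwrite('pics/w5.png',p)
cv2.imwrite('pics/w5c.png',cv2.resize(p[210:330,500:620],None,fx=5,fy=5,interpolation=2))
E
```

```text
time_s: 4.6
tool_pos: [0.4953, 0.0153, 0.058]
orientation: [-3.14, 0.001, 2.354]
contact_force: [0.4, -1.6, 0.5]
finger_gap: 0.001
```

View pics/w5c.png

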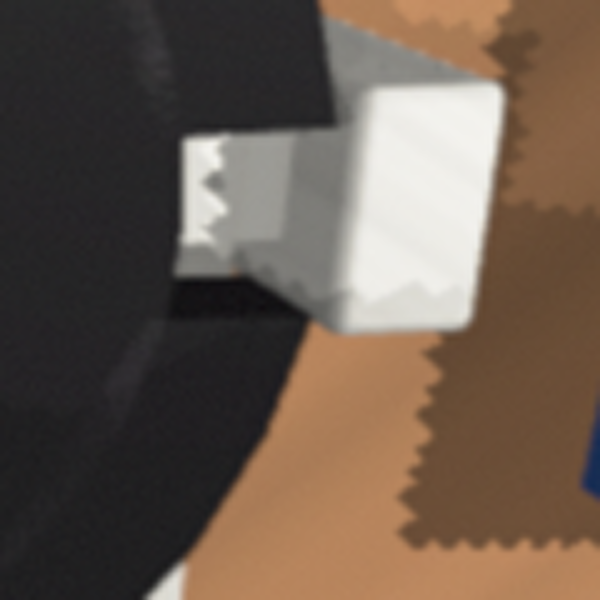

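The notch corners are now at about (568,236) to (534,274), with the post top at about (585,252).

```bash
python3 - <<'E'
from ang import *
c=calibration('wrist')
run('pics/w5.png',c,[(336,125),(183,135),(167,319),(308,317)],[(368,87),(504,84),(471,329),(343,333)],500,210,5,(433,260))
f=lambda q,z:ray(c,((q[0]+.5)/5-.5+500,(q[1]+.5)/5-.5+210),z)
n1=f((290,136),.037);n2=f((280,240),.037);print(n1,n2,np.linalg.norm(n1-n2))
E
```

```text
roundel [429.87459562 259.79372027] [ 388  221   85   79 5255] [0.51100403 0.05796199 0.05      ]
notch 47.479049015775445 0.04778203393802294 mid of inner 47.50321422070185 mid outer 47.460161163852156 width 0.015677336332859004
post 46.71240767363676 0.06413494974869713 side edges dir 46.17324421877272 46.80215999221204
[0.54782665 0.10275982 0.037     ] [0.55503759 0.09654833 0.037     ] 0.009517359572702753
```

Within about 1°. I'll back off, rise over the disc and re-measure.

```bash
python3 -m inch '[-0.006,0,0,0, -0.012,0,0,0, -0.012,0,-0.02,0, -0.012,0,-0.045,0, -0.012,0,-0.07,0, -0.012,0,-0.07,0, -0.012,0,-0.07,0]'
python3 - <<'E'
from h import *
p,d=capture('wrist');cv2.imwrite('pics/w6.png',p)
cv2.imwrite('pics/w6c.png',cv2.resize(p[140:280,460:600],None,fx=4,fy=4,interpolation=2))
p,d=capture('scene');cv2.imwrite('pics/s6c.png',cv2.resize(p[205:305,260:390],None,fx=6,fy=6,interpolation=2))
E
```

```text
time_s: 5.23
tool_pos: [0.5056, 0.0065, 0.1294]
orientation: [3.14, 0.004, 2.354]
contact_force: [-0.2, -0.7, -0.3]
finger_gap: 0.001
```

View pics/w6.png

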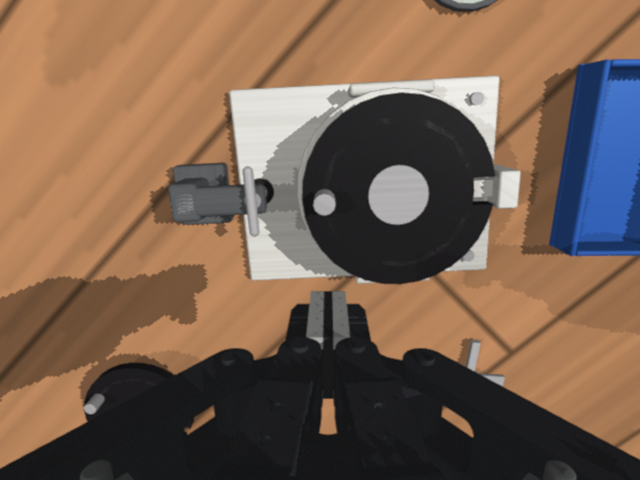

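View pics/s6c.png

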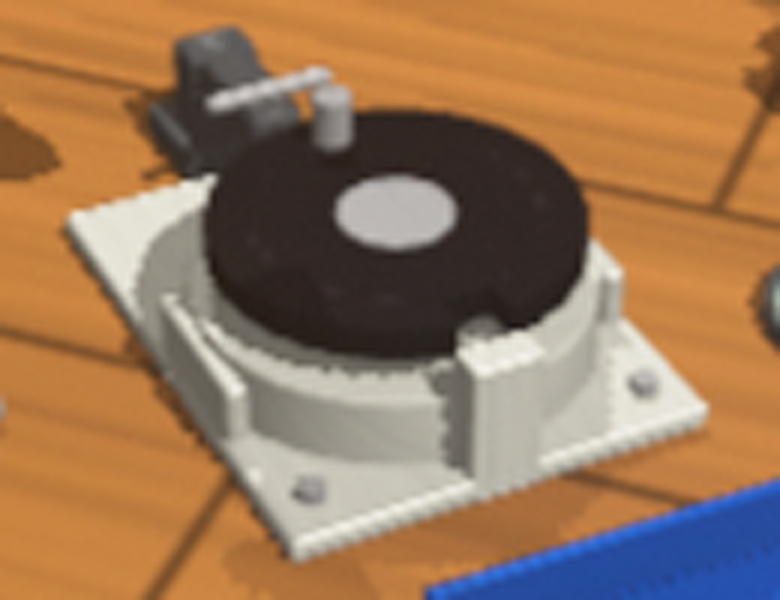

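View pics/w6c.png

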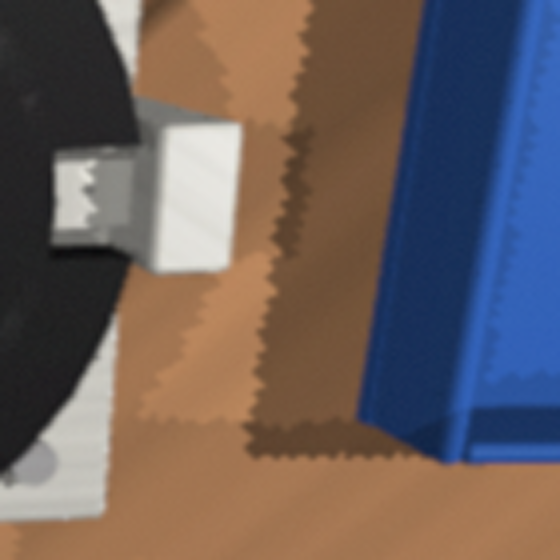

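```bash
python3 - <<'E'
from ang import *
c=calibration('wrist')
run('pics/w6.png',c,[(138,146),(55,150),(50,254),(131,255)],[(163,123),(242,122),(231,270),(155,272)],460,140,4,(398,194))
A=lambda v:np.degrees(np.arctan2(v[1],v[0]))
a=ray(c,(398.4,194.4),.05)
p=cv2.imread('pics/w6.png');m=(cv2.cvtColor(p,6)>110).astype(np.uint8);n,l,st,ce=cv2.connectedComponentsWithStats(m)
i=l[204,325];print(ce[i],st[i]);
b=ray(c,(324.3,203),.066);print('peg',b,np.hypot(*(a-b)[:2]),'notch dir by peg',A(a-b))
pl=[ray(c,q,.006) for q in((231,91),(498,77),(486,268),(251,279))]
print('plate',[np.round(q[:2]*1e3,1) for q in pl],A(pl[1]-pl[0]),A(pl[2]-pl[3]),A(pl[0]-pl[3])-90,A(pl[1]-pl[2])-90)
E
```

```text
roundel [398.0599564  194.41751453] [ 369  165   59   59 2752] [0.50834926 0.05802262 0.05      ]
notch 47.83310768432073 0.047432628280690683 mid of inner 48.100093947710164 mid outer 47.62355031567121 width 0.014679126699677452
post 46.962262919468216 0.06374875234699243 side edges dir 45.580824520455835 46.408188688035295
[324.31806616 203.59287532] [313 192  23  23 393]
peg [0.48022022 0.02780215 0.066     ] 0.0414763675452596 notch dir by peg 47.056448174815515
plate [array([397. ,  28.1]), array([509. , 150.9]), array([603.4,  66.4]), array([490.4, -58.1])] 47.65791816597574 47.754274712003685 47.276932202586664 48.14612147597319
```

Notch about 47.1–47.8° and key about 47.0–47.7°, so it is aligned well inside 3.5°. Next, over the middle of the disc.

```bash
python3 -m inch '[0.008,0.01,0,0, 0.016,0.02,0,0, 0.024,0.03,0,0, 0.0315,0.04,0,0, 0.0315,0.04,0.03,0, 0.0315,0.04,0.06,0, 0.0315,0.04,0.07,0, 0.0315,0.04,0.074,0, 0.0315,0.04,0.074,0]'
python3 - <<'E'
from h import *
p,d=capture('wrist');cv2.imwrite('pics/w7.png',p)
p,d=capture('side');cv2.imwrite('pics/s7c.png',cv2.resize(p[175:335,230:400],None,fx=3.7,fy=3.7,interpolation=2))
E
```

```text
time_s: 6.08
tool_pos: [0.5087, 0.0573, 0.0523]
orientation: [-3.138, -0.002, 2.354]
contact_force: [0.5, -1.3, 0.5]
finger_gap: 0.001
```

View pics/w7.png

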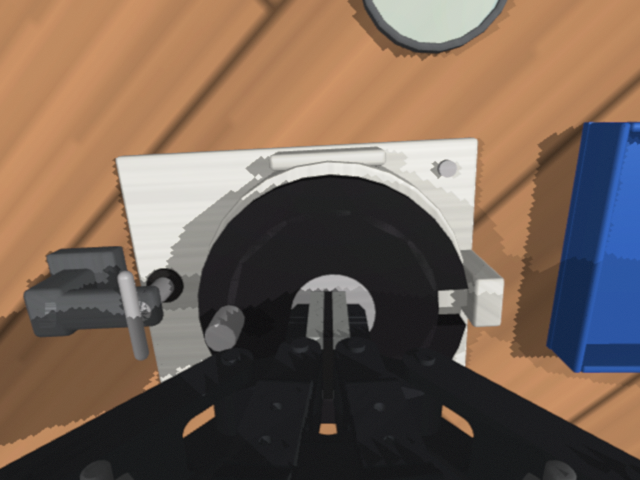

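View pics/s7c.png

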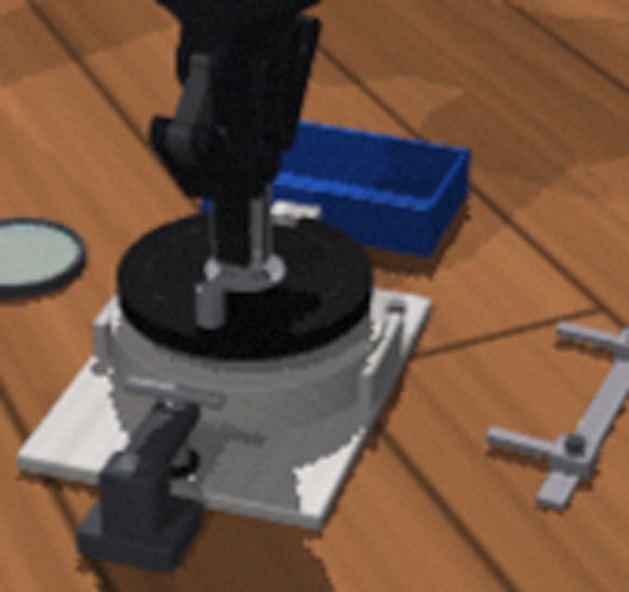

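The fingertip (wrist ~(327,300)) is over the roundel (333,312) and clear of the peg (225,328). Pressing slowly.

```bash
python3 -m inch '[0,0,0.001,0, 0,0,0.002,0, 0,0,0.003,0, 0,0,0.004,0, 0,0,0.005,0, 0,0,0.005,0]'; python3 -m inch '[0,0,0.001,0, 0,0,0.002,0, 0,0,0.002,0]'
```

```text
time_s: 6.68
tool_pos: [0.5108, 0.0571, 0.0495]
orientation: [-3.142, 0.002, 2.354]
contact_force: [0.5, -0.6, 3.5]
finger_gap: 0.001
time_s: 6.93
tool_pos: [0.5108, 0.0571, 0.0478]
orientation: [3.141, 0.002, 2.354]
contact_force: [-2.2, -0.4, 4.5]
finger_gap: 0.0
```

```bash
python3 -m inch '[0,0,0.001,0, 0,0,0.002,0, 0,0,0.003,0, 0,0,0.003,0]'; python3 -m inch '[0,0,0.001,0, 0,0,0.002,0, 0,0,0.003,0, 0,0,0.003,0]'; python3 - <<'E'
from h import *
p,d=capture('side');cv2.imwrite('pics/s8c.png',cv2.resize(p[175:335,230:400],None,fx=3.7,fy=3.7,interpolation=2))
E
```

```text
time_s: 7.27
tool_pos: [0.5108, 0.0571, 0.0451]
orientation: [3.141, 0.002, 2.354]
contact_force: [-0.7, -0.2, 5.2]
finger_gap: 0.001
time_s: 7.6
tool_pos: [0.5108, 0.0571, 0.0424]
orientation: [3.141, 0.002, 2.354]
contact_force: [-1.1, -0.4, 4.1]
finger_gap: -0.003
```

View pics/s8c.png

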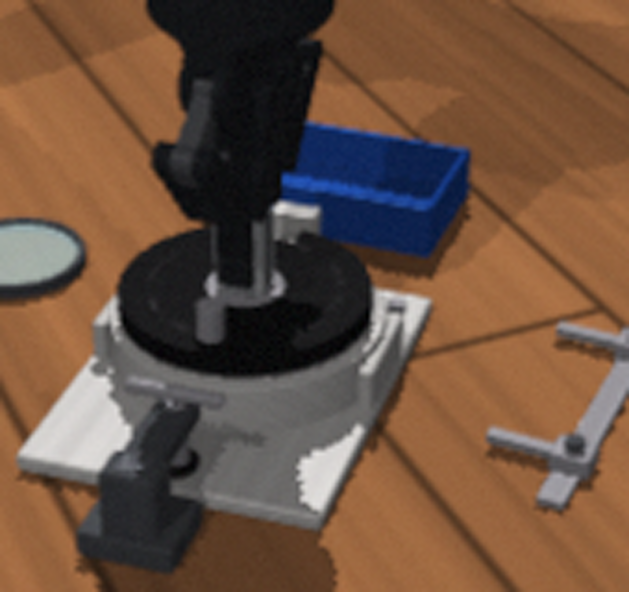

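It has passed the 3 mm where an unaligned rim would have met the nose. I'll keep pressing until the force climbs.

```bash
python3 -m inch '[0,0,0.001,0, 0,0,0.002,0, 0,0,0.003,0, 0,0,0.003,0]'; python3 -m inch '[0,0,0.001,0, 0,0,0.002,0, 0,0,0.002,0, 0,0,0.002,0]'
```

```text
time_s: 7.98
tool_pos: [0.5108, 0.0572, 0.04]
orientation: [3.141, 0.002, 2.354]
contact_force: [-3.0, 0.6, 8.1]
finger_gap: -0.001
time_s: 8.32
tool_pos: [0.5109, 0.0571, 0.04]
orientation: [3.141, 0.003, 2.354]
contact_force: [-5.7, -0.9, 21.8]
finger_gap: -0.007
```

It stopped hard at 0.040 with 22 N, which matches the seated height. Now retreat straight up, then look.

```bash
python3 -m inch '[0,0,-0.002,0, 0,0,-0.006,0, 0,0,-0.015,0, 0,0,-0.03,0, 0,0,-0.05,0, 0,0,-0.075,0, 0,0,-0.1,0, -0.02,-0.01,-0.12,0, -0.04,-0.02,-0.13,0, -0.05,-0.03,-0.13,0]'
python3 -m inch '[0,0,0,0, 0,0,0,0]'
python3 - <<'E'
from h import *
p,d=capture('wrist');cv2.imwrite('pics/w9.png',p)
c=calibration('wrist');ps,ds=capture('side');cv2.imwrite('pics/s9.png',ps)
cv2.imwrite('pics/s9c.png',cv2.resize(ps[175:335,230:400],None,fx=3.7,fy=3.7,interpolation=2))
pc,dc=capture('scene');cv2.imwrite('pics/c9c.png',cv2.resize(pc[205:305,260:390],None,fx=6,fy=6,interpolation=2))
# heights from side depth, disc top vs bench
for nm,D in(('side',ds),('scene',dc)):
    C=calibration(nm);R=cv2.Rodrigues(np.array(C['rvec']))[0];t=np.array(C['tvec']).ravel();K=np.array(C['camera_matrix'])
    v,u=np.nonzero(D>0);z=D[v,u];P=(np.c_[(u-K[0,2])/K[0,0]*z,(v-K[1,2])/K[1,1]*z,z]-t)@R
    r=np.hypot(P[:,0]-.5115,P[:,1]-.057)
    i=(r<.045)&(P[:,2]<.048);A=np.c_[P[i,:2]-[.5115,.057],np.ones(i.sum())];s=np.linalg.lstsq(A,P[i,2],rcond=None)[0]
    j=(r>.16)&(r<.22)&(P[:,2]<.01);print(nm,'tilt,height',s,'bench',np.median(P[j,2]),i.sum())
E
```

```text
time_s: 9.15
tool_pos: [0.5278, -0.0008, 0.1735]
orientation: [3.137, 0.009, 2.354]
contact_force: [0.5, 0.2, 0.3]
finger_gap: 0.002
time_s: 9.32
tool_pos: [0.5283, -0.0014, 0.1742]
orientation: [3.136, 0.009, 2.353]
contact_force: [0.8, 0.7, -0.3]
finger_gap: 0.001
side tilt,height [-0.00150118 -0.0034596   0.03892884] bench -0.0010987161176118682 1240
scene tilt,height [-0.0041534  -0.00784125  0.04097922] bench 0.0009617084666355974 1285
```

View pics/w9.png

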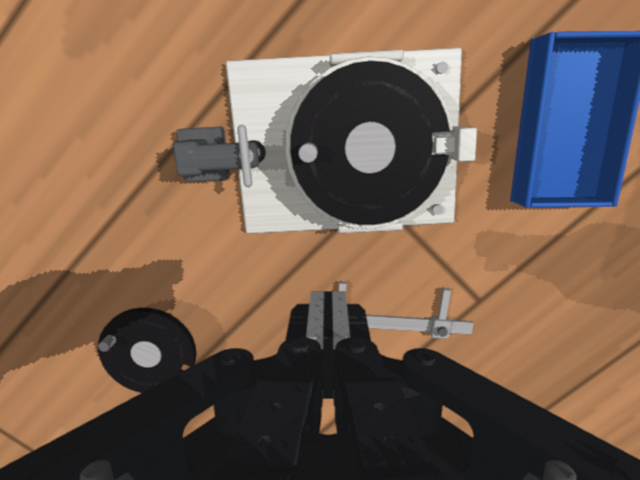

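View pics/s9c.png

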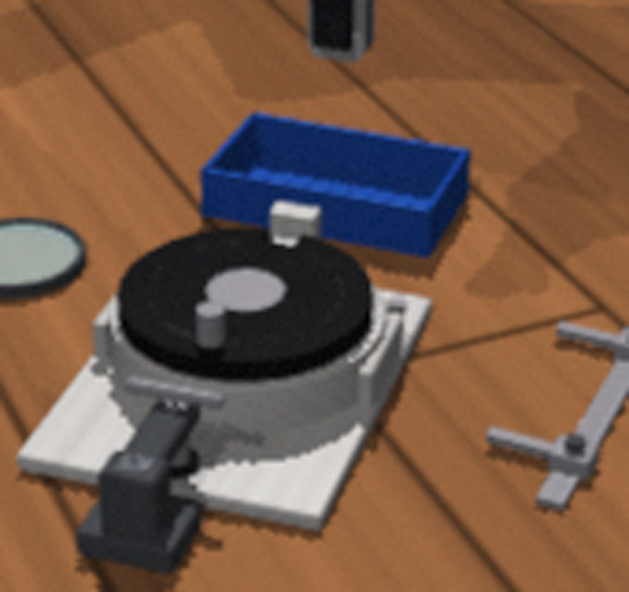

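View pics/c9c.png

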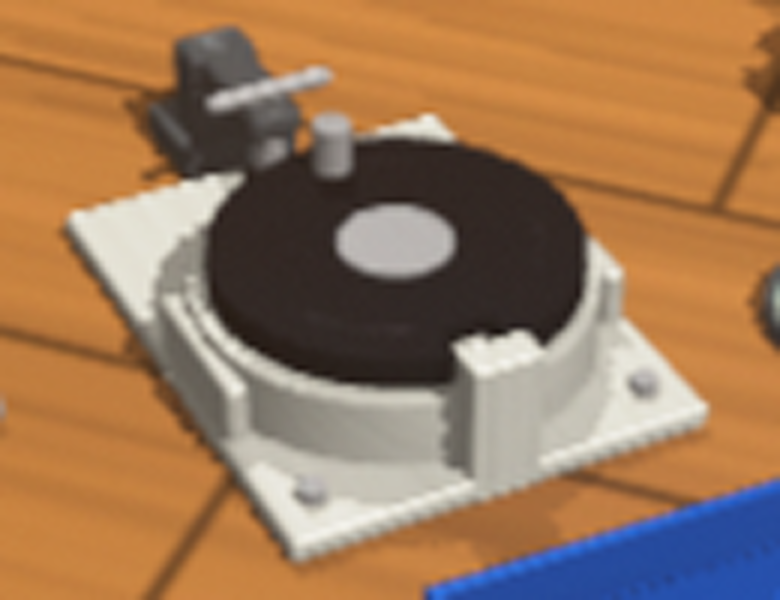

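The disc is flat in the cradle with the key's nose inside the notch (wrist (443,144)). Its top is 40.0 mm above the bench in both depth maps, tilt is under 0.01 rad, and the neighbours look unmoved. Handing in.

```bash
python3 - <<'E'
from cell import *
job_done()
E
```

```text
the job is handed in; nothing more can be done
```

I turned the disc about 70° clockwise, pushing its peg with the shut fingertips. I then pressed its middle down until it stopped hard at 22 N with the fingertip at 40.0 mm, and took the hand away. The job was handed in at about 9.5 s.

- **Alignment before pressing:** the notch was at about 47.1–47.8° and the key at about 47.0–47.7°, well inside the 3.5° play. The disc also went past the 3 mm point where an unaligned rim would have stopped on the nose.
- **Final checks:** both depth maps put the disc's top 40.0 mm above the bench, with a tilt under 0.01 rad. The key's nose shows inside the notch.
- **Filter, spanner and bumper:** they look unmoved in the pictures, but I did not measure this.
- **Disagreement:** estimates of the disc's centre differed by up to 5 mm between views (508 to 514 mm in x). I pressed near the middle of that range, and the finger was on the roundel.

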